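# Clear the bench scale and hold its check weight ready in the tongs

## Robot

A 6-joint arm with a two-finger parallel gripper is mounted at the origin on a cart in front of the work surface, level with it; the furniture and walls round the work are solid. World frame = base frame: x ahead of the robot, y to its left, z up, the work surface at z = 0. Lengths are in mm, angles in degrees, forces in N, time in s.
With the tool pointing down it reaches from about 425 to 950 mm from the base axis. Payload 3.5 kg.
Tool frame: the origin (TCP) lies at the very end of the fingers, on their centre line; the grasp point (between the pads) lies 19 mm behind it; z points along the fingers, y is the line along which they close (so a half turn about z gives the same grasp; the last joint's range is limited). The gripper opens to 85 mm and grips with 20 to 120 N. Pads are 22 mm wide; open, the fingers measure 114 mm over their backs; the gripper's body (76 mm by 85 mm) begins 54 mm behind the grasp point. The pads swing forward as they close: fully open they stand 13 mm farther back than shut.
Start: joints at [60.103, 16.404, 90.338, -0, 73.258, -8.594], TCP at [245.186, 628.88, 231.325] pointing down, gripper open.
Joint ranges: [-158.93, 158.93], [-51.34, 127.21], [12.03, 142.37], [-87.48, 267.48], [13.55, 161.25], [-162.69, 162.69]. Speed limits (degrees/s): [159.86, 159.86, 180, 180, 180, 180].

## Interface

Orientations are given as a 3x3 rotation matrix whose columns are the frame's x, y, z axes.
In Python, from cell import * gives the robot as it stands.
- The arm moves only by the tool apply_moves, never from a script. Its argument "series" is text: rows parted by semicolons, each of 6 numbers parted by spaces: the shift along the tool's x, y, z in units of 0.12 m (1.0 is 0.12 m), then the turn, a rotation vector about the tool's x, y, z in units of 1.5 rad (1.0 is 1.5 rad). A call has 1 to 12 rows; each row is the pose to reach, as a shift and turn from the pose commanded when the call began, along the tool's axes at that moment; what a row does not reach only later rows make up. A row lasts 1/10 s, in which the tool goes at most 50 mm and 8.59 degrees, less where a joint would pass 70% of its speed; a pose out of reach is approached as far as the arm can. A call with a number of a shift or a turn outside -1 to 1 is refused whole. A call with a gripper value outside its range is refused whole. "grip" is the opening, from 0 (shut) to 1 (fully open), set as the call begins (left out, the last holds). The fingers move at their own pace and stop on an object; "newtons" is the grip in N (left out, the last holds). Time passes only in rows, so rows that repeat a pose let the fingers close. It gives the time, the measured TCP pose, the force, the opening and the grip force at its end, in the units of the state.
- get_obs(): the state, without advancing time (a new reading comes with each control period).
- camera(name): name is "scene" or "top" or "wrist"; returns (picture, depth): 480x640x3 uint8, red, green, blue; 480x640 float32, mm along the optical axis (not along the pixel's ray), 0 where there is no reading.
- camera_params(name): a dict with "fx", "fy", "cx", "cy" (pixels), "view" (4x4, takes a point from world to camera coordinates); the wrist camera has in their place "hand_eye" (4x4, takes a point from camera to tool coordinates, whose origin is the TCP and whose axes are the flange's). Camera axes: x right, y down, z forward; pixel columns grow to the right and rows downward; lengths in mm; the calibration is good to about 2 mm. A picture is of the moment at which its call begins: read the wrist's pose just before it. camera_params takes no time and is no camera call.
- close_job(): hands the job in; it is judged then, once.
Trained networks look in the newest picture that a camera, given by its name, has taken for a name from the list of things; names that differ only in an ending like _2 or _b are one class to them, and where a whole thing is asked for, a point or a joint stands for the part that bears it (a point fixed in the world has none). Each returns a list of dicts, best first, with "conf" (0 to 1); they miss things now and then, are a little off and sometimes report something else, mostly with a low value. They report only what shows in the picture. A call takes as long as a camera call. They do not tell look-alikes from the thing itself.
- find_in(label, camera): "point" ([column, row] in pixels, amid what is visible of it).
The state is a dict: "clock": time; "joints": joint angles; "joint_velocities": joint speeds; "joint_torque": joint torques, N m; "position": TCP position; "tool_rot": TCP orientation; "wrist_force": force on the tool from outside, world axes, zero at the start; "moment": the same for the moment, N m; "gripper_width": opening from 0.0 (shut) to 1.0 (fully open); "gripper_force": force on a finger pad.
Only numpy, scipy, OpenCV 4.12 (cv2) and the standard library are available. Lean on these libraries where they do the work, as an engineer would, in place of code of your own. Each camera call takes 0.05 s, during which the arm holds its last target. There are 200 camera calls.

## Task

The bench scale is due for its check: first clear its pan, putting the marker into the bin where the pens are kept and the small carton into the bin where the cartons are kept. Then pick up the weight tongs with the gripper, close their jaws round the neck of the largest check weight, lift it out of its wooden block and finish while still holding it in the tongs, upright and still, a few centimetres above the middle of the empty pan. Skin and gripper marks spoil check weights, so only the tongs may touch them, the largest must neither be dropped nor touch the scale, and everything else on the table stays where it is.

Things in the scene. Friction and masses are not known exactly. Their poses are not given: they have to be found in the camera images.
- scale: bench scale, fixed: flat white housing 245 long (x) and 222 wide (y) with a square steel pan on top; origin under the middle of the housing on the table; x points away from its sloping front panel
- pan (a point): centre of the pan's flat top, 57 above the table; the pan is 200 (scale x) by 220 (scale y), edges 7 thick, no rim
- marker: black marker lying on the pan, 18 wide, 135 long (its y), 20 tall, 13 g; origin under its middle
- carton: small brown taped carton lying on the pan, 52 (its x) by 79 (its y) by 36 tall, about 90 g; origin under its middle
- pen_bin: grey open-topped picking bin that holds pens, fixed: 200 long (x), 125 wide (y), walls 5, floor 5 thick; back and side walls 50 high, sloping down to 30 at the front (-x) end; origin under its middle on the table. Two pens already lie in it along its length, near the side walls
- carton_bin: second grey picking bin of the same shape and size, that holds cartons, fixed; origin under its middle on the table. A carton already fills its rear half; the front half (bin x from -95 to +28) is free. The bins may change places: tell them apart by what lies in them
- weight_block: dark hardwood block, 54 (x) by 136 (y) by 26 tall, fixed, with a row of three bores 14 deep that hold three knob weights in order of size at y = +45, 0 and -43; origin under its middle on the table
- weight_large: largest check weight, 100 g, steel, standing in its bore at the +y end of the block (25 across, so it has about 2 play all round): body 21 across and 30 tall, above it a neck 11 across and 14 tall, above that a knob 19 across and 9 tall, 53 tall in all; origin at the centre of its foot, z up; its foot starts 12 above the table
- neck (a point): middle of the largest weight's neck, 37 above its foot
- tongs: steel weight tongs lying flat on the table, 100 g, 22 tall; x points from the sprung bow at the rear (88 behind the origin) to the jaws in front. Origin on the mid-line between two upright black grip sleeves (x -31 to +31), at the underside. The gripper takes the sleeves from above across y: there they measure about 49 over all open, 34 with the jaws shut on the neck
- jaws (a point): point midway between the jaws, 105 ahead of the tongs' origin and 11 above their underside: where the neck's middle belongs. Jaws are 6 tall with V notches for the neck, about 38 apart at rest; they move 2.4 times as far as the sleeves, so sleeves held at 45 leave about 28, enough to pass down over the knob
- tongs_left (a joint): angle of the tongs' left arm: 0 open, about 0.10 with the notch on the neck, 0.12 fully shut. The arms spring open, pushing on the fingers with about 5 N (open) to 9 N (shut): enough to carry the empty tongs half open with the fingers held at 45; a grip of 40 N shuts them and holds the weight
- tongs_right (a joint): the same for the right arm
- hex_key: hex key, 31x88x6, a bystander
- glue_bottle: white bottle, 59 across and 165 tall, a bystander
- bin_marker: a marker, 18x135x20, that already lies in the pen bin; bystander
- bin_pen: a ballpoint, 11x140x12, that already lies in the pen bin; bystander
- bin_carton: a small carton, 57x94x41 (x, y, z), that already lies in the rear half of the carton bin, its 94 side across the bin; bystander
- weight_medium: middle check weight, 50 g, body 17 across; origin at the centre of its foot; bystander
- weight_small: smallest check weight, 20 g, body 13 across; origin at the centre of its foot; bystander
Not all that is in view belongs to the job. Leave any red look-alike of the carton alone.

How it is judged (in metres and radians):
On the way, in this order (a step that is already met when the one before it is completed fails the run):
1. the pan is cleared: the marker lies in the pen bin and the carton in the carton bin, both let go (x of marker in the frame of pen_bin between -0.09 and 0.09 m and y of marker in the frame of pen_bin between -0.056 and 0.056 m and z of marker in the frame of pen_bin between 0 and 0.06 m and contact force between the fingers and marker below 0.1 N and linear speed of each of marker, carton below 0.05 m/s and x of carton in the frame of carton_bin between -0.09 and 0.09 m and y of carton in the frame of carton_bin between -0.056 and 0.056 m and z of carton in the frame of carton_bin between 0 and 0.06 m and contact force between the fingers and carton below 0.1 N), for 0.2 s.
2. the largest weight has been lifted out of its block with the tongs (contact force between tongs and weight_large above 0.3 N and contact force between the fingers and tongs above 1 N and contact force between each of weight_block, scale and weight_large below 0.05 N and distance between neck and jaws below 0.015 m and angle between weight_large's own z axis and vertical below 0.35 rad and z of weight_large in the frame of weight_block above 0.03 m), for 0.2 s.
At the end, for the whole second after the job is handed in: Marker in the pen bin and carton in the carton bin, let go, at rest. Gripper still holds the tongs, which alone hold the largest weight by its neck (neck within 15 mm of the jaws' midpoint), still, tilted under 20 degrees, foot 10 to 100 mm above the pan and within 45 mm of its centre sideways (all of step 1 and contact force between tongs and weight_large above 0.3 N and contact force between the fingers and tongs above 1 N and contact force between each of weight_block, scale, the fingers, the arm and weight_large below 0.05 N and distance between neck and jaws below 0.015 m and angle between weight_large's own z axis and vertical below 0.35 rad and horizontal distance between weight_large and pan below 0.045 m and z of weight_large in the frame of pan between 0.01 and 0.1 m and linear speed of weight_large below 0.03 m/s); the arm keeps its last pose, push and grip.
It fails at once if the gripper or arm touches a check weight (contact force between any of the fingers, the arm and weight_large above 0.3 N or contact force between any of the fingers, the arm and weight_medium above 0.3 N or contact force between any of the fingers, the arm and weight_small above 0.3 N).
It fails at once if the largest weight touches the scale or drops below the block's top away from its bore (contact force between scale and weight_large above 0.2 N or (horizontal distance between weight_large and weight_block above 0.075 m and height (world z) of weight_large below 0.02 m)).
It fails at once if one of the other two weights leaves its bore (distance of any of weight_medium, weight_small from where it was at the start of the episode above 0.012 m).
It fails at once if a bystander on the table is pushed more than 30 mm, or a thing that already lay in a bin is taken out of it (distance of any of hex_key, glue_bottle from where it was at the start of the episode above 0.03 m or horizontal distance between any of bin_marker, bin_pen and pen_bin above 0.115 m or horizontal distance between bin_carton and carton_bin above 0.115 m).
It also fails if it takes over 72 s, if anything falls off the work surface, if the arm or the gripper's body presses on something with over 40 N, if the wrist force passes 120 N, or if a joint passes its speed limit or range.

## Working session

There is one attempt and no reset: what is moved stays moved. The work goes in short steps, Python scripts to look and compute and a tool call to move; the robot and the scene stay as the last step left them, time stands still between calls to the robot, and variables do not carry over. Pictures are saved under pics/ and viewed, at most 10 in all, crops included, and the job is handed in when it is done.

Besides the shell and the picture viewer there is one more tool, called by a JSON object that holds its "api" and its "payload". apply_moves: Moves the arm, as the interface text tells. Shifts and turns lie within -1 to 1; 1 stands for 0.12 m of shift or 1.5 rad of turn. Its arguments: {"type":"object","properties":{"series":{"type":"string"},"grip":{"type":"number"},"newtons":{"type":"number"}},"required":["series"]}

```bash
mkdir -p pics
cat > h.py <<'E'
from cell import *
import numpy as np, cv2
def world(name,depth,u,v,P=None,obs=None):
    P=camera_params(name); d=depth[int(round(v)),int(round(u))]
    return W(P,u,v,d,obs)
def W(P,u,v,d,obs=None):
    u=np.asarray(u,float);v=np.asarray(v,float);d=np.asarray(d,float)
    c=np.stack([(u-P['cx'])/P['fx']*d,(v-P['cy'])/P['fy']*d,d,np.ones_like(d)],-1)
    if 'view' in P: M=np.linalg.inv(np.array(P['view']))
    else:
        T=np.eye(4);T[:3,:3]=obs['tool_rot'];T[:3,3]=obs['position'];M=T@np.array(P['hand_eye'])
    return (c@M.T)[...,:3]
def cloud(name,depth,obs=None):
    v,u=np.mgrid[:480,:640]; return W(camera_params(name),u,v,depth,obs)
def px(name,p):
    P=camera_params(name);c=np.array(P['view'])@np.append(p,1);return c[0]/c[2]*P['fx']+P['cx'],c[1]/c[2]*P['fy']+P['cy']
E
python3 - <<'E'
from h import *
for n in ("top","scene"):
    im,d=camera(n); cv2.imwrite(f'pics/{n}0.png',im[...,::-1]); np.save(f'{n}0.npy',d)
    for l in "scale marker carton pen_bin carton_bin weight_block weight_large tongs hex_key glue_bottle weight_medium weight_small".split():
        for r in find_in(l,n)[:3]:
            u,v=r['point']; print(n,l,round(r['conf'],2),np.round([u,v]),np.round(world(n,d,u,v)))
o=get_obs();print(o['position'],np.round(o['tool_rot'],3),o['clock'])
print(camera_params('wrist'),camera_params('top'))
E
```

```text
top scale 0.7 [324. 229.] [546.  -8.  56.]
top carton 0.96 [350. 209.] [607. -66.  92.]
top carton 0.6 [457. 358.] [ 287. -429.   37.]
top carton 0.55 [328. 228.] [551. -17.  58.]
top pen_bin 0.6 [186. 211.] [522. 403.   8.]
top carton_bin 0.69 [225. 219.] [527. 284.   8.]
top weight_block 0.76 [409. 248.] [ 563. -248.   29.]
top weight_large 0.38 [391. 239.] [ 573. -196.   36.]
top weight_large 0.17 [224. 219.] [525. 289.   4.]
top tongs 0.74 [463. 292.] [ 483. -422.   -2.]
top hex_key 0.48 [406. 320.] [ 366. -283.   -0.]
top glue_bottle 0.94 [381. 166.] [ 749. -120.  115.]
top glue_bottle 0.65 [392. 240.] [ 564. -199.   49.]
top weight_medium 0.62 [407. 241.] [ 576. -239.   44.]
scene scale 0.79 [318. 243.] [546.  14.  57.]
scene scale 0.73 [397. 186.] [ 485. -382.    5.]
scene marker 0.27 [317. 244.] [550.  18.  51.]
scene carton 0.85 [455. 196.] [ 283. -410.   42.]
scene carton 0.61 [238. 337.] [567. 396.  10.]
scene carton 0.6 [313. 215.] [609. -50.  87.]
scene pen_bin 0.58 [235. 335.] [580. 393.   4.]
scene carton_bin 0.64 [280. 308.] [526. 249.   8.]
scene carton_bin 0.26 [397
[... 937 characters left out ...]
 9.99999855e-01,  2.62333648e-04, -4.70030064e-04,
         5.40606190e-01],
       [ 5.28473941e-04, -3.12544233e-01,  9.49903060e-01,
        -1.42612821e+02],
       [ 0.00000000e+00,  0.00000000e+00,  0.00000000e+00,
         1.00000000e+00]])} {'fx': 593.2551525717116, 'fy': 593.2551525717116, 'cx': 321.98354053608887, 'cy': 237.7737912477473, 'view': array([[ 2.52274002e-01, -9.67655764e-01, -3.87565206e-04,
        -1.39227546e+02],
       [-8.89308837e-01, -2.31690547e-01, -3.94270572e-01,
         4.82149056e+02],
       [ 3.81428396e-01,  9.98088800e-02, -9.18994323e-01,
         1.50057172e+03],
       [ 0.00000000e+00,  0.00000000e+00,  0.00000000e+00,
         1.00000000e+00]])}
```

View pics/top0.png

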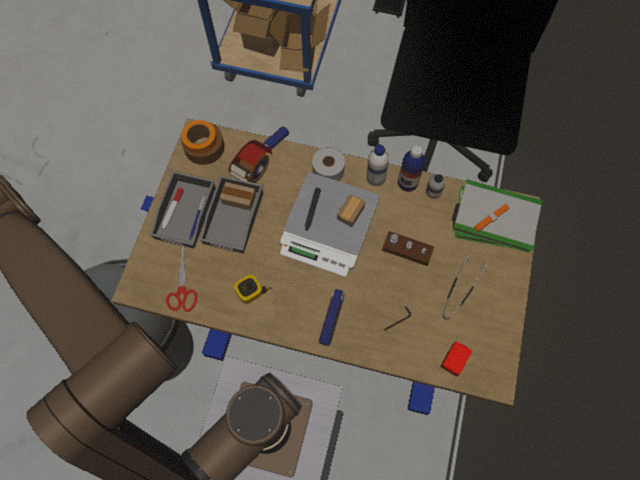

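View pics/scene0.png

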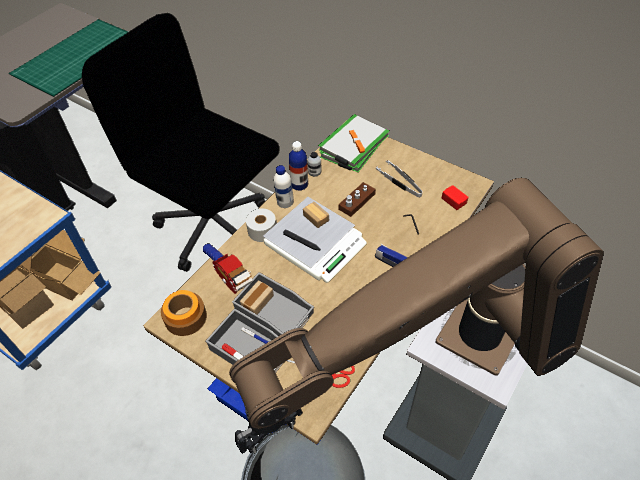

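Top view: the pen bin (red marker, blue pen) is at about (184,210) and the carton bin at (232,215). The marker is at (313,208), the brown carton at (350,209), the block at (409,248) and the tongs at (463,290), bow near (447,315) with the jaws away from the robot. There are two carton-like things: brown at (350,209) and red at (457,358). The brown one lies on the pan, so that is the one meant. I'll confirm it in a crop and measure.

```bash
cat > m.py <<'E'
from h import *
im=cv2.imread('pics/top0.png');d=np.load('top0.npy');C=cloud('top',d)
hsv=cv2.cvtColor(im,cv2.COLOR_BGR2HSV)
def box(n,u0,u1,v0,v1,f):
    m=np.zeros((480,640),bool);m[v0:v1,u0:u1]=1;m&=f
    nl,lab,st,_=cv2.connectedComponentsWithStats(m.astype('uint8'),connectivity=8)
    k=1+np.argmax(st[1:,4]);m=lab==k
    p=C[m];r=cv2.minAreaRect(p[:,:2].astype('float32'));print(n,len(p),np.round(r[0],1),np.round(r[1],1),round(r[2],1),'medz',np.round(np.median(p[:,2]),1))
Z=C[...,2]
box('carton',330,370,190,230,(Z>78))
box('marker',300,330,180,235,(hsv[...,2]<75)&(Z>50))
box('pen rim',145,216,165,255,(Z>25)&(Z<60)&(hsv[...,1]<60))
box('carton_bin rim',200,268,170,255,(Z>25)&(Z<60)&(hsv[...,1]<60))
box('scale',270,385,170,280,(Z>45)&(Z<64))
box('pan',270,385,170,280,(Z>45)&(Z<64)&(hsv[...,2]<190))
box('block',375,440,225,270,(Z>14)&(Z<36)&(hsv[...,2]<110))
a=cv2.resize(im[180:280,275:435],(800,500),interpolation=cv2.INTER_CUBIC);cv2.imwrite('pics/c1.png',a)
E
python3 m.py
```

```text
carton 498 [271.  -99.8] [769.7  69.7] 5.7 medz 92.1
marker 229 [270.8 -48.9] [796.8  42.2] 15.1 medz 73.9
pen rim 876 [517.8 406.2] [208.1 131.6] 0.7 medz 40.0
carton_bin rim 762 [543.8 266.9] [219.4 131.9] 0.5 medz 42.9
scale 4412 [613.4 -13.4] [221.4 267.6] 84.7 medz 56.8
pan 4412 [613.4 -13.4] [221.4 267.6] 84.7 medz 56.8
block 815 [ 566.9 -244.6] [135.4  59.4] 83.8 medz 26.2
```

View pics/c1.png

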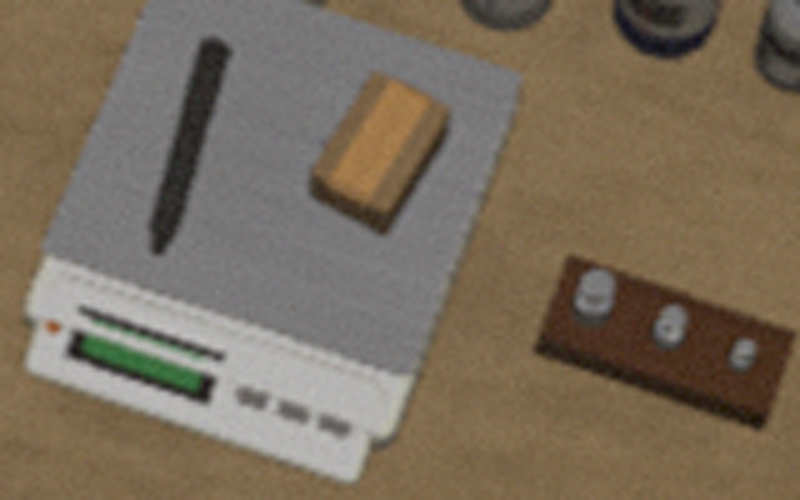

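The crop shows the brown carton at (380,150) and the marker at (190,145), both on the pan. The largest knob weight is at the left (+y) end of the block, at (597,290). Next I filter out the missing depths.

```bash
cat > m2.py <<'E'
from h import *
import sys
im=cv2.imread('pics/top0.png');d=np.load('top0.npy');C=cloud('top',d)
hsv=cv2.cvtColor(im,cv2.COLOR_BGR2HSV);Z=C[...,2]
def pca(n,p):
    c=np.median(p,0);q=p-p.mean(0);w,V=np.linalg.eigh(np.cov(q[:,:2].T));a=V[:,1];b=V[:,0]
    R=[];
    for t in(a,b):
        s=p[:,:2]@t;lo,hi=np.percentile(s,[1,99]);R.append((lo,hi))
    ctr=a*sum(R[0])/2+b*sum(R[1])/2
    print(n,len(p),'ctr',np.round(ctr,1),'size',np.round([hi-lo for lo,hi in R],1),'long axis deg',round(np.degrees(np.arctan2(a[1],a[0]))%180,1),'z',np.round(np.percentile(p[:,2],[5,50,95]),1))
def sel(u0,u1,v0,v1,f):
    m=np.zeros((480,640),bool);m[v0:v1,u0:u1]=1;m&=f&(d>0)
    nl,lab,st,_=cv2.connectedComponentsWithStats(m.astype('uint8'),connectivity=8)
    return C[lab==1+np.argmax(st[1:,4])]
pca('carton',sel(330,370,190,230,(Z>84)&(Z<105)))
pca('marker',sel(300,330,180,235,(hsv[...,2]<75)&(Z>50)&(Z<90)))
pca('block',sel(375,440,225,270,(Z>18)&(Z<34)&(hsv[...,2]<110)))
s=sel(270,385,170,280,(Z>50)&(Z<64));pca('pan+housing',s)
for n,a in(('pen',(145,216,165,255)),('cart',(200,268,170,255))):pca(n,sel(*a,(Z>12)&(Z<60)&(hsv[...,1]<70)))
hsvs=(hsv[...,2]<75)
p=sel(430,500,245,325,hsvs&(Z<40)&(Z>-10));pca('tongs dark',p)
E
python3 m2.py
```

```text
carton 464 ctr [612.6 -65.2] size [77.3 50.1] long axis deg 164.4 z [86.3 92.4 98.5]
marker 226 ctr [593.8  39.7] size [128.5  14.5] long axis deg 0.5 z [63.9 73.8 79.7]
block 764 ctr [ 566.7 -244.8] size [132.9  56.7] long axis deg 85.0 z [20.2 26.4 31.7]
pan+housing 4059 ctr [603.6 -12.5] size [260.2 254.7] long axis deg 45.7 z [51.9 57.2 62.5]
pen 1547 ctr [517.  400.7] size [222.  178.1] long axis deg 18.5 z [14.2 34.7 55.8]
cart 1331 ctr [539.2 266.3] size [226.9 182. ] long axis deg 22.9 z [15.2 37.  56.4]
tongs dark 37 ctr [ 481.  -387.1] size [60.5  5.8] long axis deg 168.3 z [16.4 22.  27.7]
```

{"api": "apply_moves", "payload": {"series": "-0.26 -0.2 0 0 0 -0.08; -0.52 -0.4 0 0 0 -0.17; -0.77 -0.59 0 0 0 -0.248; -0.77 -0.59 0 0 0 -0.248", "grip": 1}}

```text
clock: 1.7
position: [307.5, 526.5, 231.3]
tool_rot: [[-1.0, 0.002, 0.001], [0.002, 1.0, -0.001], [-0.001, -0.001, -1.0]]
wrist_force: [-0.4, -0.3, 0.8]
gripper_width: 0.998
gripper_force: 0.0
```

{"api": "apply_moves", "payload": {"series": "-0.33 -0.29 0 0 0 0; -0.67 -0.58 0 0 0 0; -1 -0.88 0 0 0 0"}}

```text
clock: 2.0
position: [419.0, 430.2, 231.7]
tool_rot: [[-1.0, -0.001, 0.001], [-0.001, 1.0, 0.001], [-0.001, 0.001, -1.0]]
wrist_force: [0.9, 1.1, -0.0]
gripper_width: 1.004
gripper_force: 0.0
```

{"api": "apply_moves", "payload": {"series": "-0.23 -0.35 0 0 0 0; -0.46 -0.7 0 0 0 0; -0.46 -0.7 0 0 0 0; -0.46 -0.7 0 0 0 0; -0.46 -0.7 0 0 0 0"}}

```text
clock: 2.5
position: [472.9, 347.5, 231.4]
tool_rot: [[-1.0, -0.001, -0.0], [-0.001, 1.0, 0.001], [0.0, 0.001, -1.0]]
wrist_force: [0.2, -0.4, -0.3]
gripper_width: 0.997
gripper_force: 0.0
```

```bash
cat > snap.py <<'E'
from h import *
def snap(tag):
    o=get_obs();im,d=camera('wrist');cv2.imwrite(f'pics/{tag}.png',im[...,::-1]);np.savez(f'{tag}.npz',im=im,d=d,C=cloud('wrist',d,o),p=o['position'],R=o['tool_rot'])
    print('t',o['clock'],np.round(o['position'],1),np.round(o['tool_rot'],3).tolist(),o['gripper_width'])
    C=cloud('wrist',d,o);hs=[cv2.cvtColor(im,cv2.COLOR_RGB2HSV)];return im,d,C,hs[0]
# orthographic map, 1 mm/px: x up, y left
def ortho(im,C,d,x0,x1,y0,y1,s=1):
    H=int((x1-x0)*s);Wd=int((y1-y0)*s);I=np.zeros((H,Wd,3),'uint8');Zm=np.full((H,Wd),-99.)
    m=d>0;P=C[m];c=im[m];o=np.argsort(P[:,2]);P=P[o];c=c[o]
    r=((x1-P[:,0])*s).astype(int);k=((y1-P[:,1])*s).astype(int);g=(r>=0)&(r<H)&(k>=0)&(k<Wd)
    I[r[g],k[g]]=c[g];Zm[r[g],k[g]]=P[g,2];return I,Zm
E
python3 - <<'E'
from snap import *
im,d,C,h=snap('w1')
Z=C[...,2]
for l in('pen_bin','carton_bin','bin_marker','bin_pen','bin_carton'):
    for r in find_in(l,'wrist')[:3]:
        u,v=np.round(r['point']).astype(int);print(l,round(r['conf'],2),u,v,np.round(C[v,u]))
E
```

```text
t 2.5 [472.9 347.5 231.4] [[-1.0, -0.001, -0.0], [-0.001, 1.0, 0.001], [0.0, 0.001, -1.0]] 0.9967150208878407
pen_bin 0.97 367 241 [517. 407.   4.]
carton_bin 0.87 234 238 [514. 257.   3.]
bin_marker 0.89 401 244 [514. 440.  23.]
bin_marker 0.63 235 238 [514. 259.   5.]
bin_pen 0.9 325 238 [511. 359.  13.]
bin_pen 0.59 400 244 [515. 440.  23.]
bin_carton 0.55 247 315 [587. 275.  46.]
```

View pics/w1.png

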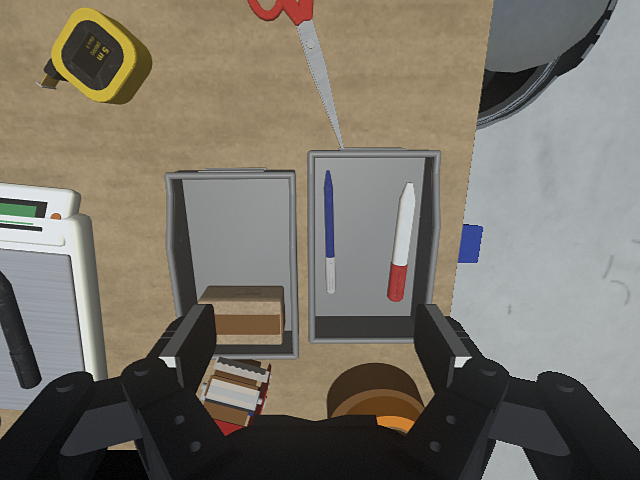

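The view shows the carton bin at left (corners (167,173) to (297,357)). The pen bin is at right (corners (309,152) to (439,342)), with a free middle strip between the blue pen (328,235) and the red/white marker (401,243). The front ends point toward the robot. Next I go over the pan.

{"api": "apply_moves", "payload": {"series": "-0.1 -0.33 0 0 0 0; -0.2 -0.66 0 0 0 0; -0.3 -1 0 0 0 0"}}

```text
clock: 3.1
position: [509.4, 226.0, 231.4]
tool_rot: [[-1.0, -0.002, 0.0], [-0.002, 1.0, 0.0], [-0.0, 0.0, -1.0]]
wrist_force: [0.5, -0.0, 1.2]
gripper_width: 1.002
gripper_force: 0.0
```

{"api": "apply_moves", "payload": {"series": "-0.1 -0.33 0 0 0 0; -0.2 -0.66 0 0 0 0; -0.3 -1 0 0 0 0"}}

```text
clock: 3.4
position: [545.7, 105.4, 231.5]
tool_rot: [[-1.0, -0.001, 0.001], [-0.001, 1.0, 0.0], [-0.001, 0.0, -1.0]]
wrist_force: [-0.0, 1.1, 0.3]
gripper_width: 1.001
gripper_force: 0.0
```

{"api": "apply_moves", "payload": {"series": "0 -0.33 0 0 0 0; 0 -0.66 0 0 0 0; 0 -0.9 0 0 0 0; 0 -0.9 0 0 0 0; 0 -0.9 0 0 0 0"}}

```text
clock: 3.9
position: [545.5, -1.5, 231.4]
tool_rot: [[-1.0, 0.001, 0.0], [0.001, 1.0, 0.001], [-0.0, 0.001, -1.0]]
wrist_force: [0.0, 0.2, -0.3]
gripper_width: 0.998
gripper_force: 0.0
```

Run:
```python
from snap import *
P=camera_params('wrist');D=np.load('w1.npz')
def ray(u,v,z):
    o={'position':D['p'],'tool_rot':D['R']};a=W(P,u,v,100.,o);b=W(P,u,v,300.,o);return (a+(b-a)*(z-a[2])/(b[2]-a[2]))[:2]
for n,q in(('pen',[(309,152,30),(439,152,30),(309,341,50),(434,342,50)]),('cart',[(167,173,30),(295,171,30),(174,358,50),(297,357,50)])):
    c=[ray(*t) for t in q];print(n,np.round(c,1).tolist(),np.round(np.mean(c,0),1))
im,d,C,h=snap('w2');Z=C[...,2]
for l in('carton','marker','scale','weight_block','weight_large','weight_medium','tongs'):
    for r in find_in(l,'wrist')[:2]:
        u,v=np.round(r['point']).astype(int);print(l,round(r['conf'],2),u,v,np.round(C[v,u]))
```

```text
pen [[418.0, 342.4], [417.9, 468.0], [617.2, 341.8], [618.4, 478.4]] [517.9 407.6]
cart [[438.3, 202.5], [436.2, 328.5], [639.3, 191.7], [637.9, 328.4]] [537.9 262.8]
t 3.9 [545.5  -1.5 231.4] [[-1.0, 0.001, 0.0], [0.001, 1.0, 0.001], [-0.0, 0.001, -1.0]] 0.9982864824150446
carton 0.91 246 285 [601. -62.  94.]
marker 0.78 358 265 [590.  39.  75.]
scale 0.74 313 210 [542.  -3.  57.]
weight_block 0.8 85 216 [ 555. -239.   26.]
weight_large 0.89 113 237 [ 567. -194.   60.]
weight_medium 0.8 73 231 [ 566. -242.   44.]
```

View pics/w2.png

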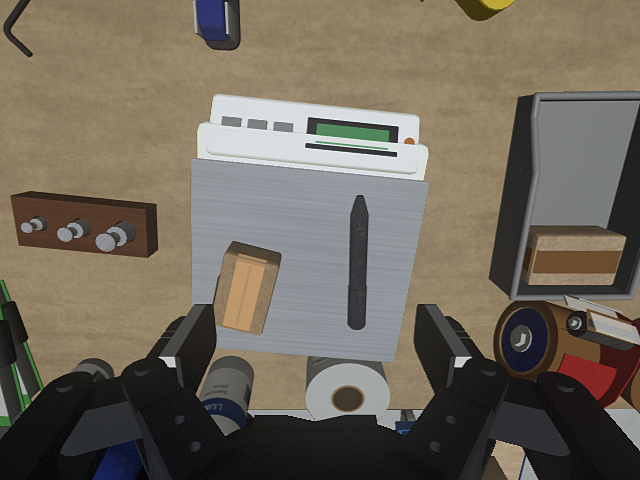

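The wrist view shows the marker at (358,262), the brown carton at (247,288) and the block at (85,225). The large weight is at the block's right end, (113,237), which is +y.

```bash
cat >> snap.py <<'E'
def pca(n,p):
    q=p-p.mean(0);w,V=np.linalg.eigh(np.cov(q[:,:2].T));a,b=V[:,1],V[:,0]
    R=[np.percentile(p[:,:2]@t,[1,99]) for t in(a,b)];ctr=a*sum(R[0])/2+b*sum(R[1])/2
    print(n,len(p),'ctr',np.round(ctr,1),'size',np.round([r[1]-r[0] for r in R],1),'axis',round(np.degrees(np.arctan2(a[1],a[0]))%180,1),'z',np.round(np.percentile(p[:,2],[5,50,95]),1))
def sel(C,d,u0,u1,v0,v1,f):
    m=np.zeros((480,640),bool);m[v0:v1,u0:u1]=1;m&=f&(d>0)
    nl,lab,st,_=cv2.connectedComponentsWithStats(m.astype('uint8'),connectivity=8)
    return C[lab==1+np.argmax(st[1:,4])]
E
python3 - <<'E'
from snap import *
D=np.load('w2.npz');im,d,C=D['im'],D['d'],D['C'];Z=C[...,2];h=cv2.cvtColor(im,cv2.COLOR_RGB2HSV)
pca('carton',sel(C,d,205,290,235,340,(Z>86)&(Z<100)))
pca('marker',sel(C,d,340,375,190,335,(h[...,2]<75)&(Z>55)&(Z<85)))
pca('pan',sel(C,d,180,420,165,365,(Z>50)&(Z<64)&(h[...,2]<175)|(Z>64)&(Z<100)))
pca('block',sel(C,d,5,165,185,265,(Z>20)&(Z<32)))
for n,a in(('L',(90,140,220,255)),('M',(52,90,218,245)),('S',(18,50,215,236))):pca(n,sel(C,d,*a,(Z>35)))
E
```

```text
carton 4112 ctr [612.  -65.8] size [74.4 48.4] axis 166.7 z [90.  92.4 94. ]
marker 2201 ctr [592.2  39.8] size [129.   16.7] axis 0.6 z [69.2 73.4 75.8]
pan 39616 ctr [597.5 -12.6] size [241.9 221.2] axis 60.6 z [55.8 57.2 92.5]
block 5529 ctr [ 567.1 -245.9] size [135.   54.1] axis 84.5 z [23.5 26.1 27.6]
L 623 ctr [ 571.1 -199.9] size [19.1 16.5] axis 29.1 z [37.6 58.  65.5]
M 359 ctr [ 566.7 -244.7] size [15.1 12.3] axis 20.6 z [36.  49.7 54.7]
S 129 ctr [ 562.4 -288.1] size [10.2  9.8] axis 18.8 z [35.7 43.8 45.8]
```

{"api": "apply_moves", "payload": {"series": "-0.2 0.17 0.2 0 0 0; -0.389 0.344 0.45 0 0 0; -0.389 0.344 0.8 0 0 0; -0.389 0.344 0.95 0 0 0; -0.389 0.344 0.95 0 0 0", "grip": 0.5, "newtons": 30}}

```text
clock: 4.8
position: [589.4, 40.5, 113.0]
tool_rot: [[-1.0, -0.001, -0.008], [-0.001, 1.0, 0.001], [0.008, 0.001, -1.0]]
wrist_force: [0.0, -0.1, -0.1]
gripper_width: 0.501
gripper_force: 0.0
```

{"api": "apply_moves", "payload": {"series": "0 0 0.25 0 0 0; 0 0 0.46 0 0 0; 0 0 0.46 0 0 0; 0 0 0.46 0 0 0"}}

```text
clock: 5.2
position: [593.0, 39.6, 63.6]
tool_rot: [[-1.0, -0.0, 0.002], [-0.0, 1.0, -0.0], [-0.002, -0.0, -1.0]]
wrist_force: [0.4, -0.5, 0.7]
gripper_width: 0.497
gripper_force: 0.0
```

{"api": "apply_moves", "payload": {"series": "0 0 0 0 0 0; 0 0 0 0 0 0; 0 0 0 0 0 0; 0 0 0 0 0 0; 0 0 0 0 0 0; 0 0 0 0 0 0", "grip": 0}}

```text
clock: 5.8
position: [594.1, 39.5, 64.8]
tool_rot: [[-1.0, -0.0, 0.004], [-0.0, 1.0, -0.0], [-0.004, -0.0, -1.0]]
wrist_force: [-0.7, 0.8, 6.9]
gripper_width: 0.206
gripper_force: 30.2
```

{"api": "apply_moves", "payload": {"series": "0 0 -0.4 0 0 0; 0 0.2 -0.8 0 0 0; 0.1 0.6 -0.9 0 0 0; 0.2 1 -0.9 0 0 0"}}

```text
clock: 6.2
position: [571.3, 157.8, 175.2]
tool_rot: [[-1.0, 0.002, 0.009], [0.002, 1.0, 0.001], [-0.009, 0.001, -1.0]]
wrist_force: [0.4, 0.6, -0.0]
gripper_width: 0.2
gripper_force: 29.5
```

{"api": "apply_moves", "payload": {"series": "0.1 0.4 0 0 0 0; 0.2 0.8 0 0 0 0; 0.22 1 0 0 0 0"}}

```text
clock: 6.5
position: [540.6, 280.5, 170.5]
tool_rot: [[-1.0, -0.003, -0.0], [-0.003, 1.0, 0.001], [0.0, 0.001, -1.0]]
wrist_force: [0.5, -0.5, -0.7]
gripper_width: 0.204
gripper_force: 29.5
```

{"api": "apply_moves", "payload": {"series": "0.1 0.4 0 0 0 0; 0.2 0.8 0 0 0 0; 0.22 1 0 0 0 0; 0.22 1 0 0 0 0; 0.22 1 0 0 0 0"}}

```text
clock: 7.0
position: [515.7, 397.3, 170.0]
tool_rot: [[-1.0, -0.001, -0.0], [-0.001, 1.0, -0.001], [0.0, -0.001, -1.0]]
wrist_force: [0.4, -0.4, 0.3]
gripper_width: 0.206
gripper_force: 29.5
```

{"api": "apply_moves", "payload": {"series": "0 0.03 0.35 0 0 0; 0 0.03 0.7 0 0 0; 0 0.03 1 0 0 0"}}

```text
clock: 7.3
position: [516.1, 398.8, 48.4]
tool_rot: [[-1.0, 0.002, -0.001], [0.002, 1.0, -0.001], [0.001, -0.001, -1.0]]
wrist_force: [0.0, -0.8, -0.2]
gripper_width: 0.204
gripper_force: 29.5
```

{"api": "apply_moves", "payload": {"series": "0 0 0.15 0 0 0; 0 0 0.25 0 0 0; 0 0 0.25 0 0 0; 0 0 0.25 0 0 0"}}

```text
clock: 7.7
position: [517.4, 401.1, 21.9]
tool_rot: [[-1.0, 0.0, 0.003], [0.0, 1.0, 0.001], [-0.003, 0.001, -1.0]]
wrist_force: [0.0, -0.2, 0.1]
gripper_width: 0.203
gripper_force: 29.5
```

{"api": "apply_moves", "payload": {"series": "0 0 0 0 0 0; 0 0 0 0 0 0; 0 0 0 0 0 0", "grip": 0.4}}

```text
clock: 8.0
position: [516.6, 401.2, 21.4]
tool_rot: [[-1.0, -0.0, 0.002], [-0.0, 1.0, 0.001], [-0.002, 0.001, -1.0]]
wrist_force: [-0.3, -0.5, 0.2]
gripper_width: 0.402
gripper_force: 0.0
```

{"api": "apply_moves", "payload": {"series": "0 0 -0.3 0 0 0; 0 0 -0.7 0 0 0; 0 0 -1 0 0 0; 0 0 -1 0 0 0; 0 0 -1 0 0 0"}}

```text
clock: 8.5
position: [516.6, 401.2, 141.9]
tool_rot: [[-1.0, -0.0, 0.003], [-0.0, 1.0, 0.002], [-0.003, 0.002, -1.0]]
wrist_force: [-0.9, -0.5, -0.8]
gripper_width: 0.401
gripper_force: 0.0
```

Run:
```python
from snap import *
im,d,C,h=snap('w3');Z=C[...,2]
for l in('marker',):
    for r in find_in(l,'wrist')[:4]:
        u,v=np.round(r['point']).astype(int);print(l,round(r['conf'],2),u,v,np.round(C[v,u]),im[v,u])
m=(h[...,2]<60)&(Z>10)&(Z<32)&(C[...,1]>370)&(C[...,1]<425)&(C[...,0]<600)
pca('m',sel(C,d,0,640,0,480,m))
```

```text
t 8.5 [516.6 401.2 141.9] [[-1.0, -0.0, 0.003], [-0.0, 1.0, 0.002], [-0.003, 0.002, -1.0]] 0.40130494808408457
marker 0.86 316 225 [512. 403.  22.] [62 63 66]
marker 0.37 119 222 [515. 238.   5.] [148 150 151]
m 893 ctr [515.1 402.3] size [130.1  17. ] axis 0.6 z [17.  19.5 23.4]
```

{"api": "apply_moves", "payload": {"series": "-0.07 -0.33 0 0 0 0; -0.14 -0.66 0 0 0 0; -0.2 -0.97 0 0 0 0", "grip": 1}}

```text
clock: 8.9
position: [538.7, 282.7, 137.4]
tool_rot: [[-1.0, -0.001, -0.004], [-0.001, 1.0, -0.002], [0.004, -0.002, -1.0]]
wrist_force: [-0.0, -0.1, -0.4]
gripper_width: 0.894
gripper_force: 0.0
```

{"api": "apply_moves", "payload": {"series": "-0.07 -0.33 0 0 0 0; -0.14 -0.66 0 0 0 0; -0.2 -0.97 0 0 0 0"}}

```text
clock: 9.2
position: [562.8, 166.0, 137.6]
tool_rot: [[-1.0, -0.0, -0.004], [-0.0, 1.0, -0.001], [0.004, -0.001, -1.0]]
wrist_force: [1.1, 0.1, -0.0]
gripper_width: 1.002
gripper_force: 0.0
```

{"api": "apply_moves", "payload": {"series": "-0.07 -0.33 0 0 0 0; -0.14 -0.66 0 0 0 0; -0.2 -0.97 0 0 0 0"}}

```text
clock: 9.5
position: [586.8, 49.9, 137.6]
tool_rot: [[-1.0, 0.0, -0.004], [0.0, 1.0, 0.0], [0.004, 0.0, -1.0]]
wrist_force: [0.3, -0.4, -0.1]
gripper_width: 1.002
gripper_force: 0.0
```

{"api": "apply_moves", "payload": {"series": "-0.07 -0.33 0 0 0 0.07; -0.14 -0.66 0 0 0 0.12; -0.2 -0.97 0 0 0 0.155; -0.2 -0.97 0 0 0 0.155; -0.2 -0.97 0 0 0 0.155"}}

```text
clock: 10.0
position: [610.9, -65.3, 137.8]
tool_rot: [[-0.973, 0.232, -0.004], [0.232, 0.973, 0.002], [0.004, 0.001, -1.0]]
wrist_force: [-1.0, 0.9, 0.5]
gripper_width: 0.996
gripper_force: 0.0
```

{"api": "apply_moves", "payload": {"series": "0 0 0.3 0 0 0; 0 0 0.6 0 0 0; 0 0 0.6 0 0 0; 0 0 0.6 0 0 0"}}

```text
clock: 10.4
position: [611.0, -63.4, 67.0]
tool_rot: [[-0.974, 0.229, -0.003], [0.229, 0.974, 0.001], [0.003, 0.0, -1.0]]
wrist_force: [0.7, -0.8, 0.2]
gripper_width: 1.0
gripper_force: 0.0
```

{"api": "apply_moves", "payload": {"series": "0 0 0 0 0 0; 0 0 0 0 0 0; 0 0 0 0 0 0; 0 0 0 0 0 0; 0 0 0 0 0 0; 0 0 0 0 0 0", "grip": 0}}

```text
clock: 11.0
position: [613.7, -65.1, 70.6]
tool_rot: [[-0.973, 0.23, 0.004], [0.23, 0.973, -0.001], [-0.004, 0.0, -1.0]]
wrist_force: [-0.3, 0.5, 6.2]
gripper_width: 0.588
gripper_force: 32.7
```

{"api": "apply_moves", "payload": {"series": "0 0 -0.3 0 0 0; 0 0 -0.6 0 0 0; 0 0 -0.9 0 0 -0.07; 0 0 -0.9 0 0 -0.155; 0 0 -0.9 0 0 -0.155; 0 0 -0.9 0 0 -0.155"}}

```text
clock: 11.6
position: [611.2, -64.7, 174.9]
tool_rot: [[-1.0, 0.002, -0.002], [0.002, 1.0, 0.001], [0.002, 0.001, -1.0]]
wrist_force: [0.5, 0.0, -2.4]
gripper_width: 0.588
gripper_force: 32.0
```

{"api": "apply_moves", "payload": {"series": "0.1 0.31 0 0 0 0; 0.2 0.62 0 0 0 0; 0.3 0.917 0 0 0 0"}}

```text
clock: 11.9
position: [574.4, 46.2, 173.9]
tool_rot: [[-1.0, 0.003, -0.004], [0.003, 1.0, 0.001], [0.004, 0.001, -1.0]]
wrist_force: [0.2, 0.3, -0.7]
gripper_width: 0.593
gripper_force: 32.0
```

{"api": "apply_moves", "payload": {"series": "0.1 0.31 0 0 0 0; 0.2 0.62 0 0 0 0; 0.3 0.917 0 0 0 0"}}

```text
clock: 12.2
position: [538.2, 156.5, 174.2]
tool_rot: [[-1.0, 0.002, -0.003], [0.002, 1.0, -0.0], [0.003, -0.0, -1.0]]
wrist_force: [0.5, 0.7, -1.0]
gripper_width: 0.586
gripper_force: 32.0
```

{"api": "apply_moves", "payload": {"series": "0.1 0.31 0 0 0 0; 0.2 0.62 0 0 0 0; 0.3 0.917 0 0 0 0; 0.3 0.917 0 0 0 0; 0.3 0.917 0 0 0 0; 0.3 0.917 0.3 0 0 0; 0.3 0.917 0.6 0 0 0; 0.3 0.917 0.8 0 0 0; 0.3 0.917 0.8 0 0 0; 0.3 0.917 0.8 0 0 0"}}

```text
clock: 13.2
position: [504.2, 264.1, 79.8]
tool_rot: [[-1.0, 0.002, -0.001], [0.002, 1.0, -0.001], [0.001, -0.001, -1.0]]
wrist_force: [0.0, -0.2, -0.5]
gripper_width: 0.589
gripper_force: 32.0
```

{"api": "apply_moves", "payload": {"series": "0 0 0.25 0 0 0; 0 0 0.48 0 0 0; 0 0 0.48 0 0 0; 0 0 0.48 0 0 0"}}

```text
clock: 13.6
position: [505.2, 265.3, 24.1]
tool_rot: [[-1.0, 0.0, 0.002], [0.0, 1.0, 0.001], [-0.002, 0.001, -1.0]]
wrist_force: [0.1, -0.1, -0.2]
gripper_width: 0.59
gripper_force: 32.0
```

{"api": "apply_moves", "payload": {"series": "0 0 0 0 0 0; 0 0 0 0 0 0; 0 0 0 0 0 0", "grip": 0.75}}

```text
clock: 13.9
position: [505.3, 265.6, 24.3]
tool_rot: [[-1.0, -0.0, 0.003], [-0.0, 1.0, 0.001], [-0.003, 0.001, -1.0]]
wrist_force: [0.2, -0.2, -0.9]
gripper_width: 0.748
gripper_force: 0.0
```

{"api": "apply_moves", "payload": {"series": "0 0 -0.3 0 0 0; 0 0 -0.7 0 0 0; 0 0 -1 0 0 0; 0 0 -1 0 0 0"}}

```text
clock: 14.3
position: [508.4, 266.8, 150.5]
tool_rot: [[-1.0, -0.0, 0.014], [-0.0, 1.0, 0.004], [-0.014, 0.004, -1.0]]
wrist_force: [0.8, 0.1, 0.8]
gripper_width: 0.749
gripper_force: 0.0
```

Run:
```python
from snap import *
im,d,C,h=snap('w4');Z=C[...,2]
for r in find_in('carton','wrist')[:4]:
    u,v=np.round(r['point']).astype(int);print(round(r['conf'],2),u,v,np.round(C[v,u]),im[v,u])
m=(Z>34)&(Z<48)&(h[...,1]>70)&(C[...,1]>210)&(C[...,1]<320)&(C[...,0]<570)
pca('c',sel(C,d,0,640,0,480,m))
m=(Z>34)&(Z<58)&(h[...,1]>70)&(C[...,1]>210)&(C[...,1]<320)&(C[...,0]>555)
pca('bin_carton',sel(C,d,0,640,0,480,m))
```

```text
t 14.3 [508.4 266.8 150.5] [[-1.0, -0.0, 0.014], [-0.0, 1.0, 0.004], [-0.014, 0.004, -1.0]] 0.7489007869798252
0.75 313 221 [499. 266.  41.] [216 174 124]
c 5961 ctr [504.5 266.6] size [72.6 47.9] axis 178.3 z [38.6 40.5 42. ]
bin_carton 2955 ctr [598.1 266.5] size [89.7 25.7] axis 89.7 z [44.2 46.2 47.3]
```

Both objects are in their bins: the carton at (504,267), the marker at (515,402). Next, the tongs.

{"api": "apply_moves", "payload": {"series": "0.05 -0.33 -0.3 0 0 0; 0.1 -0.66 -0.6 0 0 0; 0.15 -1 -0.6 0 0 0", "grip": 1}}

```text
clock: 14.7
position: [487.1, 144.9, 217.1]
tool_rot: [[-1.0, -0.003, 0.004], [-0.003, 1.0, 0.001], [-0.004, 0.001, -1.0]]
wrist_force: [1.3, -0.3, 0.0]
gripper_width: 1.001
gripper_force: 0.0
```

{"api": "apply_moves", "payload": {"series": "0.05 -0.33 0 0 0 0; 0.1 -0.66 0 0 0 0; 0.15 -1 0 0 0 0"}}

```text
clock: 15.0
position: [466.5, 24.0, 212.5]
tool_rot: [[-1.0, -0.001, -0.003], [-0.001, 1.0, 0.001], [0.003, 0.001, -1.0]]
wrist_force: [0.6, -0.4, -0.4]
gripper_width: 1.0
gripper_force: 0.0
```

{"api": "apply_moves", "payload": {"series": "0.05 -0.33 0 0 0 0; 0.1 -0.66 0 0 0 0; 0.15 -1 0 0 0 0"}}

```text
clock: 15.3
position: [448.5, -95.8, 212.5]
tool_rot: [[-1.0, -0.0, -0.003], [-0.0, 1.0, 0.002], [0.003, 0.002, -1.0]]
wrist_force: [0.3, -0.1, 0.5]
gripper_width: 0.998
gripper_force: 0.0
```

{"api": "apply_moves", "payload": {"series": "0.05 -0.33 0 0 0 0; 0.1 -0.66 0 0 0 0; 0.15 -1 0 0 0 0"}}

```text
clock: 15.6
position: [430.7, -215.6, 212.4]
tool_rot: [[-1.0, -0.0, -0.003], [-0.0, 1.0, 0.002], [0.003, 0.002, -1.0]]
wrist_force: [0.4, -0.7, -0.5]
gripper_width: 1.001
gripper_force: 0.0
```

{"api": "apply_moves", "payload": {"series": "0.05 -0.33 0 0 0 0; 0.1 -0.66 0 0 0 0; 0.1 -1 0 0 0 0"}}

```text
clock: 15.9
position: [418.6, -335.5, 212.2]
tool_rot: [[-1.0, 0.001, -0.003], [0.001, 1.0, 0.003], [0.003, 0.003, -1.0]]
wrist_force: [0.8, 0.1, 0.9]
gripper_width: 1.003
gripper_force: 0.0
```

{"api": "apply_moves", "payload": {"series": "0 -0.33 0 0 0 0.08; 0 -0.5 0 0 0 0.16; 0 -0.5 0 0 0 0.25; 0 -0.5 0 0 0 0.268; 0 -0.5 0 0 0 0.268"}}

```text
clock: 16.4
position: [419.6, -394.0, 212.7]
tool_rot: [[-0.921, 0.389, -0.002], [0.389, 0.921, 0.003], [0.003, 0.002, -1.0]]
wrist_force: [-0.8, 0.8, 0.1]
gripper_width: 0.999
gripper_force: 0.0
```

Run:
```python
from snap import *
im,d,C,h=snap('w5');Z=C[...,2]
for l in('tongs','jaws'):
  for r in find_in(l,'wrist')[:4]:
    u,v=np.round(r['point']).astype(int);print(l,round(r['conf'],2),u,v,np.round(C[v,u]),im[v,u])
D=np.load('w2.npz');im,d,C=D['im'],D['d'],D['C'];Z=C[...,2];h=cv2.cvtColor(im,cv2.COLOR_RGB2HSV)
m=(d>0)&(Z>52)&(Z<62)&(h[...,2]<185)&(C[...,1]>-135)&(C[...,1]<115)&(C[...,0]>475)&(C[...,0]<720)
p=sel(C,d,0,640,0,480,cv2.morphologyEx(m.astype('uint8'),cv2.MORPH_OPEN,np.ones((3,3)))>0)
q=p[:,:2].astype('float32');print(len(p),cv2.minAreaRect(q))
```

```text
t 16.4 [ 419.6 -394.   212.7] [[-0.921, 0.389, -0.002], [0.389, 0.921, 0.003], [0.003, 0.002, -1.0]] 0.9994367267983731
tongs 0.79 305 267 [ 480. -430.    0.] [148 129  97]
jaws 0.75 344 271 [ 492. -390.   21.] [50 46 38]
jaws 0.58 303 268 [ 472. -428.   22.] [148 153 162]
33292 ((609.5946044921875, -15.091567993164062), (220.44944763183594, 211.94711303710938), 84.33091735839844)
```

View pics/w5.png

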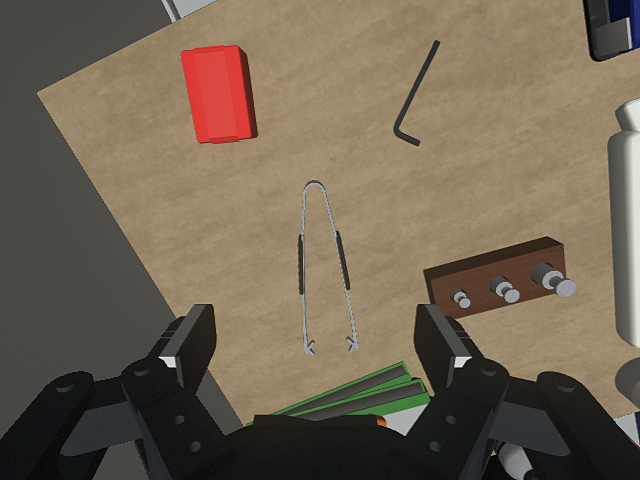

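The view shows the tongs bow at (314,183), black sleeves at (301,263) and (343,261), and jaws at (309,347) and (352,345). The block is at (495,275) with the large weight at its right end, and the red look-alike is well off at (220,95).

Run:
```python
from snap import *
P=camera_params('wrist')
def ray(D,u,v,z):
    o={'position':D['p'],'tool_rot':D['R']};a=W(P,u,v,100.,o);b=W(P,u,v,300.,o);return (a+(b-a)*(z-a[2])/(b[2]-a[2]))[:2]
D=np.load('w2.npz')
c=[ray(D,*t) for t in((192,158,57),(428,182,57),(396,360,57))];print('pan corners',np.round(c,1),'ctr',np.round((c[0]+c[2])/2,1))
D=np.load('w5.npz');im,d,C=D['im'],D['d'],D['C'];h=cv2.cvtColor(im,cv2.COLOR_RGB2HSV);Z=C[...,2]
k=(h[...,2]<80)&(Z>10)&(Z<32)
a=sel(C,d,290,312,225,300,k);b=sel(C,d,330,356,225,300,k);pca('L',a);pca('R',b)
bow=ray(D,314,183,20);j=(ray(D,311,346,16)+ray(D,350,344,16))/2;print('bow',bow,'jaws',j,np.linalg.norm(j-bow),np.degrees(np.arctan2(*(j-bow)[::-1])))
u=(j-bow)/np.linalg.norm(j-bow);print('origin est from bow',bow+88*u,'from jaws',j-105*u)
m=(h[...,1]<60)&(Z>35)&(Z<90)
pca('Lweight',sel(C,d,530,585,255,300,(Z>55)&(Z<80)))
pca('block',sel(C,d,420,575,230,325,(Z>21)&(Z<32)))
```

```text
pan corners [[ 493.8 -110.9]
 [ 515.4  102.6]
 [ 709.2   87.5]] ctr [601.5 -11.7]
L 220 ctr [ 469.4 -430.7] size [59.7  4.3] axis 157.1 z [20.4 21.8 23. ]
R 231 ctr [ 482.3 -387.8] size [59.5  4.4] axis 168.9 z [17.1 21.7 23.1]
bow [ 394.83163134 -383.50743591] jaws [ 573.76808566 -438.72647797] 187.26290954437323 -17.150007270316795
origin est from bow [ 478.91880065 -409.45638497] from jaws [ 473.4368041  -407.76466375]
Lweight 336 ctr [ 570.2 -203. ] size [17.4 14.7] axis 121.6 z [58.2 63.  65.5]
block 5174 ctr [ 566.3 -246.3] size [133.1  55.7] axis 86.1 z [23.7 25.9 27.3]
```

{"api": "apply_moves", "payload": {"series": "-0.2 0.03 0.3 0 0 -0.069; -0.48 0.066 0.65 0 0 -0.069; -0.48 0.066 1 0 0 -0.069; -0.48 0.066 1 0 0 -0.069; -0.48 0.066 1 0 0 -0.069"}}

```text
clock: 17.05
position: [475.9, -409.1, 93.9]
tool_rot: [[-0.956, 0.293, -0.002], [0.293, 0.956, 0.002], [0.002, 0.001, -1.0]]
wrist_force: [0.3, -0.0, 0.9]
gripper_width: 0.998
gripper_force: 0.0
```

{"api": "apply_moves", "payload": {"series": "0 0 0.2 0 0 0; 0 0 0.4 0 0 0; 0 0 0.45 0 0 0; 0 0 0.45 0 0 0; 0 0 0.45 0 0 0"}}

```text
clock: 17.55
position: [477.3, -411.4, 43.3]
tool_rot: [[-0.956, 0.294, 0.003], [0.294, 0.956, -0.003], [-0.004, -0.002, -1.0]]
wrist_force: [-0.5, 0.4, 0.9]
gripper_width: 0.996
gripper_force: 0.0
```

Run:
```python
from snap import *
im,d,C,h=snap('w6');Z=C[...,2]
k=(h[...,2]<80)&(Z>10)&(Z<30)
for n,a in(('L',(C[...,1]<-412)),('R',(C[...,1]>-406))):pca(n,sel(C,d,0,640,0,480,k&a&(C[...,0]>420)&(C[...,0]<520)&(C[...,1]>-450)&(C[...,1]<-370)))
```

```text
t 17.55 [ 477.3 -411.4   43.3] [[-0.956, 0.294, 0.003], [0.294, 0.956, -0.003], [-0.004, -0.002, -1.0]] 0.9963352284201237
L 934 ctr [ 469.7 -430.6] size [60.2  4.7] axis 157.5 z [20.3 21.8 22.8]
R 941 ctr [ 482.6 -387.9] size [60.2  4.9] axis 168.8 z [20.  21.7 22.8]
```

View pics/w6.png

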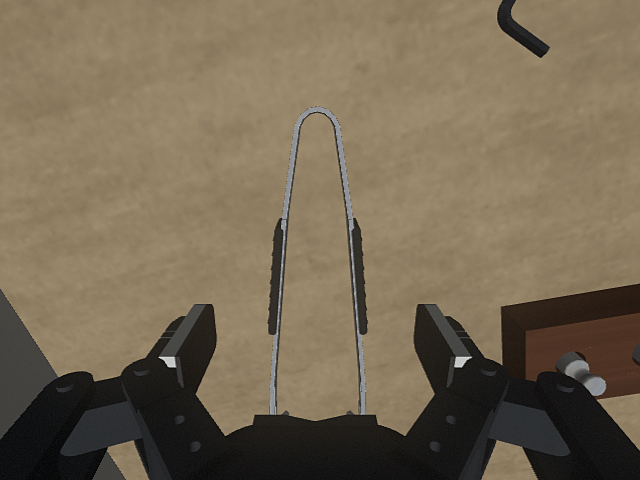

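The tongs lie between the fingers, with sleeves at (276,277) and (358,276). They are well centred, so I descend.

{"api": "apply_moves", "payload": {"series": "0.01 0.01 0.12 0 0 0; 0.015 0.013 0.24 0 0 0; 0.015 0.013 0.31 0 0 0; 0.015 0.013 0.31 0 0 0; 0.015 0.013 0.31 0 0 0"}}

```text
clock: 18.1
position: [474.7, -407.7, 2.5]
tool_rot: [[-0.956, 0.294, -0.001], [0.294, 0.956, 0.001], [0.001, 0.001, -1.0]]
wrist_force: [-0.8, -0.2, 1.0]
gripper_width: 1.0
gripper_force: 0.0
```

{"api": "apply_moves", "payload": {"series": "0 0 0 0 0 0; 0 0 0 0 0 0; 0 0 0 0 0 0; 0 0 0 0 0 0; 0 0 0 0 0 0; 0 0 0 0 0 0", "grip": 0.53}}

```text
clock: 18.7
position: [475.6, -408.8, 4.5]
tool_rot: [[-0.956, 0.294, 0.001], [0.294, 0.956, -0.002], [-0.002, -0.001, -1.0]]
wrist_force: [0.2, 0.1, 4.7]
gripper_width: 0.531
gripper_force: 6.8
```

{"api": "apply_moves", "payload": {"series": "0 0 -0.05 0 0 0; 0 0 -0.15 0 0 0; 0 0 -0.3 0 0 0; 0 0 -0.5 0 0 0; 0 0 -0.7 0 0 0; 0 0 -0.85 0 0 0; 0 0 -0.85 0 0 0; 0 0 -0.85 0 0 0"}}

```text
clock: 19.5
position: [475.1, -408.1, 106.1]
tool_rot: [[-0.956, 0.294, 0.001], [0.294, 0.956, -0.001], [-0.001, -0.001, -1.0]]
wrist_force: [0.1, 1.1, -1.6]
gripper_width: 0.529
gripper_force: 5.6
```

Run:
```python
from snap import *
im,d,C,h=snap('w7');o=get_obs();print(o['gripper_force'],o['wrist_force'])
T=(C-o['position'])@np.array(o['tool_rot'])  # tool coords
m=(d>0)&(T[...,2]>-45)&(T[...,2]<40)&(abs(T[...,1])<32)&(T[...,0]>-125)&(T[...,0]<100)
Q=T[m]
for a in range(-120,100,15):
    s=Q[(Q[:,0]>=a)&(Q[:,0]<a+15)]
    if len(s)>5:print(a,len(s),np.round(np.percentile(s[:,1],[2,98]),1),'z',np.round(np.percentile(s[:,2],[5,50]),1))
cv2.imwrite('pics/w7c.png',cv2.resize(im[80:,150:490],(567,667))[:600,:,::-1])
```

```text
t 19.5 [ 475.1 -408.1  106.1] [[-0.956, 0.294, 0.001], [0.294, 0.956, -0.001], [-0.001, -0.001, -1.0]] 0.528664014585385
5.550180036225356 [-0.61924025 -0.6651785  -2.14784211]
-75 6 [-20.5  21.2] z [-3.6 -2.9]
-60 135 [-21.3  22.2] z [-18.6  -9.3]
-45 506 [-22.8  22.8] z [-19.2 -18. ]
-30 953 [-23.5  23.8] z [-19.6 -18.3]
-15 1912 [-23.9  24.1] z [-41.3 -18.9]
0 4130 [-31.   31.1] z [-41.9 -23.7]
15 1317 [-20.6  20. ] z [-18.5 -17. ]
30 637 [-16.4  15.5] z [-16.9 -15.2]
45 691 [-14.7  13.5] z [-16.  -14.8]
60 746 [-12.7  11.2] z [-15.8 -14.5]
75 661 [-10.5   8.8] z [-15.5 -14.3]
```

View pics/w7.png

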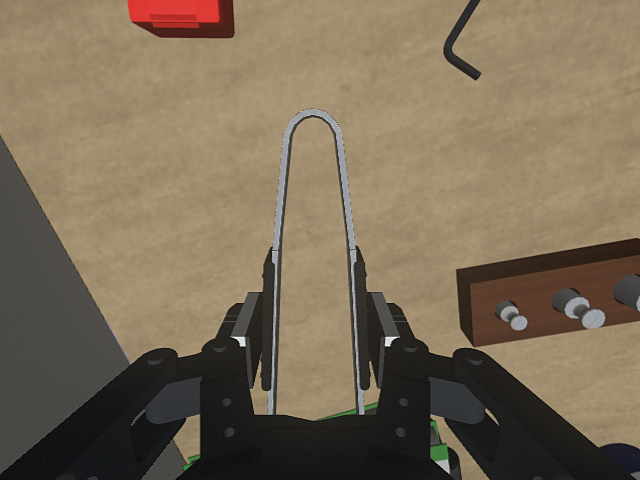

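The tongs hang level at 45 mm; bow at (314,115), sleeves at (268,315) and (362,315). I carry them to the weight, jaws kept high.

{"api": "apply_moves", "payload": {"series": "0.03 0.08 0 0 0 0; 0.08 0.22 0 0 0 0; 0.14 0.4 0 0 0 0; 0.2 0.56 0 0 0 0; 0.26 0.72 0 0 0 0; 0.303 0.848 0 0 0 0"}}

```text
clock: 20.15
position: [469.2, -297.6, 103.7]
tool_rot: [[-0.956, 0.293, -0.002], [0.293, 0.956, 0.002], [0.003, 0.002, -1.0]]
wrist_force: [-0.3, -0.4, -1.5]
gripper_width: 0.525
gripper_force: 5.6
```

{"api": "apply_moves", "payload": {"series": "0.05 0.14 0 0 0 -0.02; 0.1 0.28 0 0 0 -0.05; 0.15 0.43 0 0 0 -0.08; 0.2 0.57 0 0 0 -0.11; 0.25 0.7 0 0 0 -0.13; 0.29 0.81 0 0 0 -0.14; 0.303 0.848 0 0 0 -0.14; 0.303 0.848 0 0 0 -0.14; 0.303 0.848 0 0 0 -0.14; 0.303 0.848 0 0 0 -0.14"}}

```text
clock: 21.15
position: [465.5, -192.8, 105.4]
tool_rot: [[-0.996, 0.089, 0.0], [0.089, 0.996, -0.0], [-0.0, -0.0, -1.0]]
wrist_force: [0.5, 0.8, -1.3]
gripper_width: 0.533
gripper_force: 5.6
```

Run:
```python
from snap import *
im,d,C,h=snap('w8');o=get_obs();print(o['gripper_force'],o['wrist_force'],o['joints'])
R=np.array(o['tool_rot']);p=np.array(o['position'])
j=p+R@np.array([-105.5,0,-7.3]);print('jaws pred',j)
I,dt=camera('top');print(np.round(px('top',j)),np.round(px('top',[570.5,-201.5,65])))
cv2.imwrite('pics/t8.png',cv2.resize(I[170:290,330:490],(800,600),interpolation=cv2.INTER_CUBIC)[...,::-1]);np.savez('t8.npz',im=I,d=dt)
for l in('jaws','weight_large','tongs'):
  for r in find_in(l,'top')[:3]:print(l,round(r['conf'],2),np.round(r['point']))
```

```text
t 21.15 [ 465.5 -192.8  105.4] [[-0.996, 0.089, 0.0], [0.089, 0.996, -0.0], [-0.0, -0.0, -1.0]] 0.5333102958511206
5.550120701082051 [-0.00101721 -0.08901965 -0.83361477] [-3.40499495e+01  3.07983596e+00  1.19786501e+02 -7.92505056e-03
  5.71122073e+01 -1.18934267e+02]
jaws pred [ 570.51381225 -202.18355935  112.70116559]
[397. 229.] [394. 236.]
jaws 0.57 [376. 268.]
weight_large 0.48 [395. 326.]
tongs 0.59 [372. 290.]
tongs 0.55 [323. 205.]
```

View pics/t8.png

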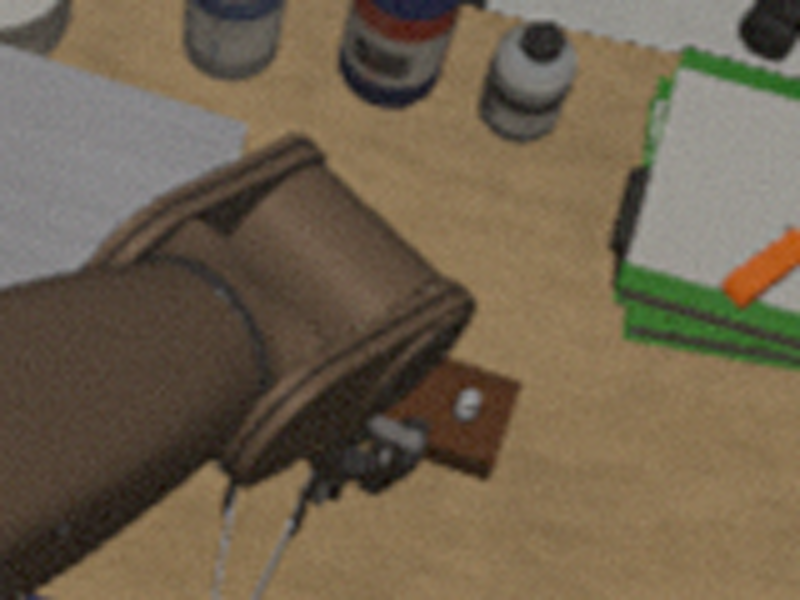

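The arm hides the jaws from the top camera; only the small weight shows, at (467,403). I'll check numerically from the scene camera.

Run:
```python
from snap import *
o=get_obs();I,d=camera('scene');C=cloud('scene',d);np.savez('s8.npz',im=I,d=d)
cv2.imwrite('pics/s8.png',cv2.resize(I[140:260,280:440],(800,600),interpolation=cv2.INTER_CUBIC)[...,::-1])
print(px('scene',[570.5,-201.5,65]),px('scene',[570.5,-202.2,112.7]))
m=(d>0)&(abs(C[...,0]-560)<45)&(abs(C[...,1]+202)<35)
for z0,z1 in((32,70),(70,90),(90,130)):
    k=m&(C[...,2]>z0)&(C[...,2]<z1);v,u=np.nonzero(k)
    print(z0,k.sum(), np.round(C[k].mean(0),1) if k.any() else '', (u.min(),u.max(),v.min(),v.max()) if k.any() else '')
    if k.any() and z0>=90:print(np.round(C[k],0).astype(int)[::max(1,k.sum()//25)].tolist())
for l in('jaws','weight_large'):
  for r in find_in(l,'scene')[:3]:print(l,round(r['conf'],2),np.round(r['point']))
```

```text
(np.float64(348.9014144985773), np.float64(195.54543035522113)) (np.float64(349.301812784296), np.float64(185.27956973111782))
32 63 [ 567.3 -198.8   48. ] (np.int64(344), np.int64(357), np.int64(191), np.int64(208))
70 0  
90 109 [ 545.  -193.8  115.2] (np.int64(343), np.int64(366), np.int64(180), np.int64(199))
[[579, -232, 107], [570, -223, 115], [571, -219, 113], [558, -223, 117], [557, -221, 115], [555, -218, 114], [540, -219, 121], [536, -217, 121], [543, -225, 105], [526, -220, 119], [531, -216, 116], [517, -217, 122], [525, -219, 111], [570, -175, 120], [573, -174, 114], [563, -182, 112], [555, -175, 118], [549, -172, 120], [545, -173, 117], [531, -173, 125], [536, -177, 114], [539, -168, 115], [527, -174, 117], [533, -170, 112], [517, -170, 122], [522, -171, 113], [521, -169, 111], [516, -174, 105]]
jaws 0.93 [384. 208.]
jaws 0.49 [285. 302.]
weight_large 0.57 [349. 202.]
weight_large 0.15 [286. 301.]
```

View pics/s8.png

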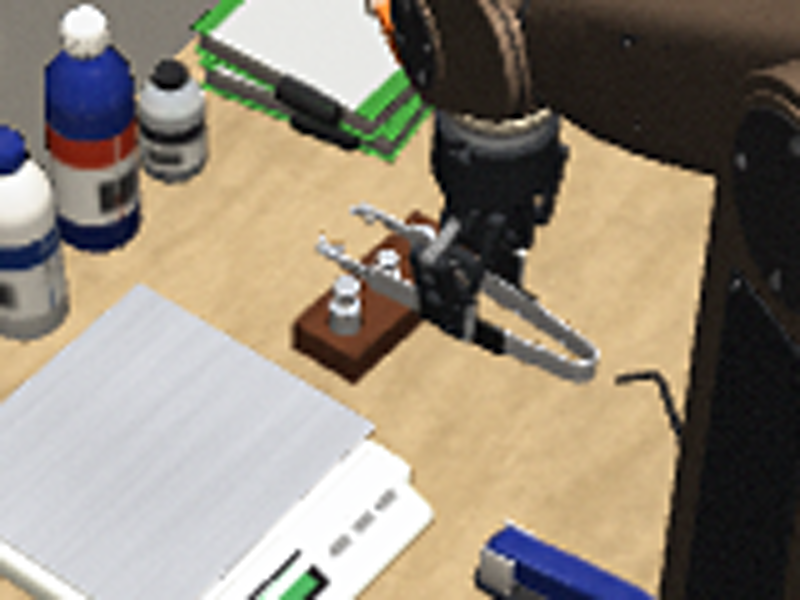

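The scene crop shows the jaw tips at (357,210) and (322,245), and the large weight at (346,290), just below and in line with them. Next I compare projections.

Run:
```python
from snap import *
o=get_obs();R=np.array(o['tool_rot']);p=np.array(o['position'])
cr=lambda q:np.round((np.array(px('scene',q))-[280,140])*5,0)
for x in(95,105,110):
  for y in(-14,0,14):
    print('jaw',x,y,cr(p+R@np.array([-x-.5,y,-7.3])))
print('bow',cr(p+R@np.array([88,0,-7.3])),'knobtop',cr([570.5,-201.5,65]),'knobmid',cr([570.5,-201.5,60]),'body base',cr([570.5,-201.5,28]))
b0=np.array([566.7,-246.1,26]);a=np.radians(-5);X=np.array([np.cos(a),np.sin(a),0]);Y=np.array([-X[1],X[0],0])
for i,j in((1,1),(-1,1),(-1,-1)):print('block corner',i,j,cr(b0+27*i*X+68*j*Y))
ims=[];ds=[]
for i in range(8):
    I,d=camera('scene');ims.append(I.astype(float));ds.append(np.where(d>0,d,np.nan))
d=np.nanmedian(ds,0);print('noise',np.nanmedian(np.nanstd(ds,0)));C=cloud('scene',np.nan_to_num(d))
for n,m in(('knob',(abs(C[...,0]-570)<25)&(abs(C[...,1]+200)<20)&(C[...,2]>50)&(C[...,2]<75)),('near',(C[...,0]>520)&(C[...,0]<590)&(C[...,1]>-195)&(C[...,1]<-160)&(C[...,2]>98)&(C[...,2]<130)),('far',(C[...,0]>520)&(C[...,0]<590)&(C[...,1]<-205)&(C[...,1]>-240)&(C[...,2]>98)&(C[...,2]<130))):
    q=C[m];print(n,len(q),np.round(np.median(q,0),1),np.round(np.polyfit(q[:,0]-545,q[:,1],1),2))
```

```text
jaw 95 -14 [371. 222.]
jaw 95 0 [358. 234.]
jaw 95 14 [345. 246.]
jaw 105 -14 [359. 215.]
jaw 105 0 [346. 227.]
jaw 105 14 [333. 239.]
jaw 110 -14 [353. 212.]
jaw 110 0 [340. 224.]
jaw 110 14 [327. 236.]
bow [593. 365.] knobtop [345. 278.] knobmid [344. 283.] body base [343. 316.]
block corner 1 1 [290. 319.]
block corner -1 1 [354. 356.]
block corner -1 -1 [474. 240.]
noise 4.948616
knob 23 [ 568.1 -197.2   62.9] [-1.4000e-01 -1.9435e+02]
near 57 [ 546.8 -173.8  115.2] [-9.0000e-02 -1.7419e+02]
far 47 [ 549.7 -218.6  115.5] [-4.0000e-02 -2.1864e+02]
```

{"api": "apply_moves", "payload": {"series": "0 -0.006 0.06 0 0 0; 0 -0.006 0.12 0 0 0; 0 -0.006 0.18 0 0 0; 0 -0.006 0.25 0 0 0; 0 -0.006 0.3 0 0 0; 0 -0.006 0.33 0 0 0; 0 -0.006 0.33 0 0 0; 0 -0.006 0.33 0 0 0; 0 -0.006 0.33 0 0 0"}}

```text
clock: 22.85
position: [465.6, -193.0, 66.1]
tool_rot: [[-0.996, 0.088, 0.001], [0.088, 0.996, -0.0], [-0.001, -0.0, -1.0]]
wrist_force: [-0.3, -0.8, -0.3]
gripper_width: 0.533
gripper_force: 5.5
```

Run:
```python
from snap import *
o=get_obs();R=np.array(o['tool_rot']);p=np.array(o['position']);print(p,o['wrist_force'],o['gripper_force'],'jaws',p+R@np.array([-105.5,1,-7.3]))
ims=[]
for i in range(8): ims.append(camera('scene')[0].astype(float))
I=np.mean(ims,0);np.save('s9.npy',I)
c=I[165:225,320:380].astype('uint8')
g=cv2.cvtColor(c,cv2.COLOR_RGB2GRAY);np.set_printoptions(linewidth=250)
print(g[14:44,18:46])
cr=lambda q:np.round(np.array(px('scene',q))-[338,179],1)
for y in(-14,0,14):print('jaw',y,cr(p+R@np.array([-105.5,y+1,-7.3])))
print('knob',cr([570.5,-201.5,60]))
```

```text
[ 465.55650626 -193.00368988   66.10433289] [-0.27387211 -0.79054758 -0.32909582] 5.549209851888008 jaws [ 570.72913296 -201.29739442   73.48491935]
[[190 192 193 192 194 187 192 196 192 193 194 193 194 195 196 198 195 197 198 195 196 196 193 189 190 194 199 195]
 [192 198 194 194 193 191 194 191 192 195 191 191 191 192 191 193 195 196 195 193 192 194 191 188 192 196 192 144]
 [198 195 192 195 200 197 196 194 191 192 192 194 194 192 193 195 198 197 198 195 191 194 192 193 199 198 193 140]
 [195 192 197 197 197 195 195 195 195 195 195 197 197 196 197 199 198 194 197 196 191 193 195 193 130  91 176 198]
 [194 194 196 195 195 194 195 197 197 193 194 197 195 195 195 197 196 193 191 192 192 193 196 132  64  61  83 114]
 [197 200 195 194 191 194 197 197 195 192 194 196 196 193 194 196 194 192 193 194 197 199 134  66  61  64  65  68]
 [195 195 192 191 194 198 202 198 193 193 195 197 197 194 192 192 191 187 190 198 197 135  65  64  64  81 222 215]
 [196 195 192 193 195 196 198 197 194 195 198 195 196 195 191 195 192 192 196 195 133  65  64  69  70  84 227 231]
 [195 192 192 193 196 195 193 1
[... 1873 characters left out ...]
2  98  99 109 134 172 102  36  28  15  18  36  34]
 [148  60  67  72  74  77  73  50  78  94 103 101 104  93  47  74  93  94  95  99 110 134 157  62  16  16  48  56]
 [103  25  54  77  77  76  79  75  83  96 103 106 104  95  66  83 127  94  95  94  95  99 108 125  99   9  19  30]
 [103  24  33  50  69  80  79  78  79  95 106 108 104  84  72  76  83  85 128  97  95  94  96 101  97   8  17  27]
 [105  25  31  34  38  50  69  78  77  78  79  81  77  74  75  74  70  60  46  67 129  95  93  95  95  26  24  52]
 [104  25  32  33  33  33  38  59  79  79  79  75  75  76  73  70  60  31  27  31  44  61 120  92  93  46  16  36]]
jaw -14 [13.4 12.4]
jaw 0 [10.9 14.8]
jaw 14 [ 8.3 17.2]
knob [10.9 17.6]
```

{"api": "apply_moves", "payload": {"series": "0 -0.015 0 0 0 0; 0 -0.015 0.02 0 0 0; 0 -0.015 0.04 0 0 0; 0 -0.015 0.06 0 0 0; 0 -0.015 0.08 0 0 0; 0 -0.015 0.1 0 0 0; 0 -0.015 0.1 0 0 0"}}

```text
clock: 23.95
position: [464.8, -194.4, 53.1]
tool_rot: [[-0.996, 0.088, -0.001], [0.088, 0.996, 0.001], [0.001, 0.001, -1.0]]
wrist_force: [-0.2, 0.9, -1.3]
gripper_width: 0.529
gripper_force: 5.5
```

{"api": "apply_moves", "payload": {"series": "0 0 0.02 0 0 0; 0 0 0.04 0 0 0; 0 0 0.06 0 0 0; 0 0 0.08 0 0 0; 0 0 0.1 0 0 0; 0 0 0.1 0 0 0; 0 0 0.1 0 0 0"}}

```text
clock: 24.65
position: [465.0, -194.6, 41.6]
tool_rot: [[-0.996, 0.088, -0.0], [0.088, 0.996, 0.0], [0.0, 0.0, -1.0]]
wrist_force: [0.2, -0.3, -0.2]
gripper_width: 0.533
gripper_force: 5.5
```

Run:
```python
from snap import *
o=get_obs();R=np.array(o['tool_rot']);p=np.array(o['position']);print(p,o['wrist_force'],o['gripper_force'])
I=np.mean([camera('scene')[0].astype(float) for i in range(8)],0)
g=cv2.cvtColor(I.astype('uint8'),cv2.COLOR_RGB2GRAY);np.set_printoptions(linewidth=250)
print(g[188:212,338:366])
cr=lambda q:np.round(np.array(px('scene',q))-[338,188],1)
for y in(-14,0,14):print('jaw',y,cr(p+R@np.array([-105.5,y+1,-7.3])))
print('knob',cr([570.5,-201.5,60]),'neck',cr([570.5,-201.5,49]))
```

```text
[ 465.02585127 -194.60183748   41.57816692] [ 0.19291937 -0.32049571 -0.17142217] 5.549163550604135
[[190 193 197 195 194 192 195 195 194 193 192 192 191 195 195 196 199 196 102  59  61  69  73  73  86 169 155 126]
 [191 197 195 193 191 192 195 194 192 194 197 195 196 197 200 196 162  74  53  55  62  70  73  71  58 106 252 229]
 [195 192 190 190 188 190 191 192 196 195 196 195 195 197 197 161  68 100 214 216 235  91  70  73  70  68 130 129]
 [194 193 188 190 193 193 192 194 193 193 192 191 197 196 131  70  65 142 222 216 219 205  68  73  74  76  85  93]
 [195 192 191 192 194 193 192 193 193 195 193 191 191 128  59  56  57  97 252 234 230 116  68  74  76  77  76  76]
 [192 191 193 191 192 192 192 196 195 195 193 189 124  65 130  88  69 127 119  73  90 131  68  76  76  77  76  73]
 [189 191 193 194 188 188 194 192 193 193 188 126 129 203 215 210 179 209 147  97 171 241  68  75  76  75  73  73]
 [192 192 189 191 187 189 192 195 189 168 209 202 175 117 133 241 141 244 215 211 216 210  69  74  76  73  73  76]
 [193 197 196 192 186 187 192 194 192 193 208 207 210 200  61 159 144 111 163 21
[... 1151 characters left out ...]
  28  29  30  24  12  29  73  99]
 [105  24  31  34  37  51  70  76  77  77  77  77  68  91 111 130 105 103 195 158  11  24  38 100   6  21  35  43]
 [104  25  32  35  32  33  38  60  79  79  78  76  72  77  81  94  94  94 106 103 193 162 110 189  85  14  35  33]
 [ 98  20  29  31  33  32  32  35  50  70  79  74  74  71  68  62 100  95  94  94 106 100 197 213  45  11  47  60]
 [178 133  54  24  28  32  32  34  33  36  46  66  70  69  49  32  90  98  96  92  92  92 106 100 130   8  18  31]
 [183 180 179 136  56  26  31  33  31  31  31  34  52  54  30  29  35  38  81  89  91  91  92  94 100   8  17  25]]
jaw -14 [13.7  8.3]
jaw 0 [11.1 10.7]
jaw 14 [ 8.5 13.1]
knob [10.9  8.6] neck [10.8 10.9]
```

The jaws straddle the neck with no contact force, so I close them.

{"api": "apply_moves", "payload": {"series": "0 0 0 0 0 0; 0 0 0 0 0 0; 0 0 0 0 0 0; 0 0 0 0 0 0; 0 0 0 0 0 0; 0 0 0 0 0 0; 0 0 0 0 0 0; 0 0 0 0 0 0", "grip": 0.35, "newtons": 40}}

```text
clock: 25.85
position: [465.2, -194.7, 41.8]
tool_rot: [[-0.996, 0.088, 0.0], [0.088, 0.996, -0.0], [-0.0, -0.0, -1.0]]
wrist_force: [0.5, 0.8, 0.8]
gripper_width: 0.379
gripper_force: 39.6
```

{"api": "apply_moves", "payload": {"series": "0 0 -0.01 0 0 0; 0 0 -0.03 0 0 0; 0 0 -0.06 0 0 0; 0 0 -0.1 0 0 0; 0 0 -0.15 0 0 0; 0 0 -0.2 0 0 0; 0 0 -0.25 0 0 0; 0 0 -0.3 0 0 0; 0 0 -0.35 0 0 0; 0 0 -0.4 0 0 0; 0 0 -0.4 0 0 0; 0 0 -0.4 0 0 0", "grip": 0.3}}

```text
clock: 27.05
position: [465.1, -194.6, 89.8]
tool_rot: [[-0.996, 0.088, 0.0], [0.088, 0.996, -0.0], [-0.0, -0.0, -1.0]]
wrist_force: [-0.1, 0.6, -2.5]
gripper_width: 0.375
gripper_force: 39.8
```

Run:
```python
from snap import *
o=get_obs();R=np.array(o['tool_rot']);p=np.array(o['position']);print(o['clock'],p,o['wrist_force'],o['moment'],o['gripper_force'],o['gripper_width'])
I=np.mean([camera('scene')[0].astype(float) for i in range(8)],0).astype('uint8');np.save('s10.npy',I)
g=cv2.cvtColor(I,cv2.COLOR_RGB2GRAY);np.set_printoptions(linewidth=250)
print(g[176:210,338:366])
cr=lambda q:np.round(np.array(px('scene',q))-[338,176],1)
print('jaw',cr(p+R@np.array([-105.5,0,-7.3])),'foot',cr(p+R@np.array([-105.5,0,29.7])),'bore',cr([570.5,-201.5,26]))
for r in find_in('weight_large','scene')[:3]:print(round(r['conf'],2),np.round(r['point'])-[338,176])
```

```text
27.05 [ 465.10699949 -194.64952433   89.82756549] [-0.07498422  0.59122941 -2.47147405] [ 0.00522859  0.0883792  -0.02434633] 39.80331838130951 0.37458636662217476
[[190 190 192 195 192 189 185 185 188 189 190 193 197 200 198 197 197 191 189 188 190 192 194 195 194 193 193 191]
 [193 194 199 196 190 184 182 182 184 190 193 195 197 196 198 195 193 190 189 192 197 197 195 196 192 191 193 194]
 [191 193 192 187 194 190 187 188 190 192 193 194 195 196 197 196 194 195 195 197 195 197 198 192 189 190 193 198]
 [191 192 194 193 193 188 193 197 193 195 195 194 194 196 196 198 196 197 199 196 197 196 194 189 191 193 195 193]
 [192 199 195 193 194 191 194 192 192 195 191 191 192 192 191 194 195 196 197 193 192 194 191 190 192 195 192 189]
 [199 195 192 196 200 197 196 194 191 191 192 195 193 192 194 197 199 198 198 195 193 194 193 194 200 196 193 191]
 [196 192 197 197 197 194 195 196 194 196 197 197 197 196 198 198 197 195 196 196 192 194 196 193 131  89 174 200]
 [195 194 197 196 194 195 196 197 198 192 195 198 196 195 195 198 196 194 192 193 193 194 196 132  65  60  80 120]
 [197 200 194 19
[... 2354 characters left out ...]
 77  77  76  75  44  30  29  27  40 102  42]
 [104  25  55  77  78  78  79  75  65  76  76  77  76  62  59  77  76  76  77  75  45  30  30  29  36 111 180 101]
 [102  25  36  50  70  80  81  79  78  76  77  78  77  75  74  76  77  75  62  35  29  32  28  35 109 181 184 182]
 [105  25  32  34  38  52  70  79  78  75  77  80  76  75  76  74  71  62  34  31  30  28  36 110 183 184 182 185]
 [105  25  32  34  33  34  39  59  79  80  79  76  75  76  73  70  61  33  29  31  28  48 155 186 184 183 183 186]
 [ 98  21  29  31  33  32  32  36  50  73  79  75  74  72  69  50  32  30  30  28  48 156 191 185 181 183 185 184]]
jaw [11.6 12.3] foot [11.3 20.1] bore [10.7 27.5]
0.61 [ 9. 16.]
0.51 [49. 27.]
```

The weight is lifted and upright. I raise it further and carry it over the pan smoothly.

{"api": "apply_moves", "payload": {"series": "0 0 -0.03 0 0 0; 0 0 -0.08 0 0 0; 0 0 -0.15 0 0 0; 0 0 -0.22 0 0 0; 0 0 -0.3 0 0 0; 0 0 -0.37 0 0 0; 0 0 -0.42 0 0 0; 0 0 -0.45 0 0 0; 0 0 -0.45 0 0 0; 0 0 -0.45 0 0 0"}}

```text
clock: 28.5
position: [464.9, -194.5, 143.4]
tool_rot: [[-0.996, 0.088, -0.0], [0.088, 0.996, 0.0], [0.0, 0.0, -1.0]]
wrist_force: [-0.6, 0.2, -2.4]
gripper_width: 0.379
gripper_force: 39.8
```

{"api": "apply_moves", "payload": {"series": "0 0.02 0 0 0 0; -0.01 0.06 0 0 0 0; -0.01 0.12 0 0 0 0; -0.02 0.2 0 0 0 0; -0.02 0.28 0 0 0 0; -0.03 0.36 0 0 0 0; -0.04 0.44 0 0 0 0; -0.04 0.52 0 0 0 0; -0.05 0.6 0 0 0 0; -0.06 0.68 0 0 0 0; -0.06 0.76 0 0 0 0; -0.07 0.84 0 0 0 0"}}

```text
clock: 29.7
position: [482.4, -94.1, 143.6]
tool_rot: [[-0.996, 0.088, -0.0], [0.088, 0.996, 0.0], [0.0, 0.0, -1.0]]
wrist_force: [0.5, 0.6, -2.2]
gripper_width: 0.377
gripper_force: 39.8
```

{"api": "apply_moves", "payload": {"series": "-0.01 0.08 0 0 0 0; -0.01 0.16 0 0 0 0; -0.02 0.24 0 0 0 0; -0.03 0.32 0 0 0 0; -0.03 0.4 0 0 0 0; -0.04 0.48 0 0 0 0; -0.05 0.56 0 0 0 0; -0.05 0.64 0 0 0 0; -0.06 0.7 0 0 0 0; -0.06 0.74 0 0 0 0; -0.064 0.76 0 0 0 0; -0.064 0.77 0 0 0 0"}}

```text
clock: 30.9
position: [498.2, -3.4, 143.7]
tool_rot: [[-0.996, 0.088, 0.0], [0.088, 0.996, -0.0], [-0.0, -0.0, -1.0]]
wrist_force: [0.1, 0.0, -2.1]
gripper_width: 0.383
gripper_force: 39.8
```

{"api": "apply_moves", "payload": {"series": "0 0 0 0 0 0; 0 0 0 0 0 0; 0 0 0 0 0 0; 0 0 0 0 0 0; 0 0 0 0 0 0; 0 0 0 0 0 0; 0 0 0 0 0 0; 0 0 0 0 0 0"}}

```text
clock: 31.7
position: [498.1, -3.6, 143.7]
tool_rot: [[-0.996, 0.088, -0.0], [0.088, 0.996, -0.0], [0.0, -0.0, -1.0]]
wrist_force: [-0.3, 0.9, -1.9]
gripper_width: 0.382
gripper_force: 39.8
```

Run:
```python
from snap import *
o=get_obs();R=np.array(o['tool_rot']);p=np.array(o['position']);print(o['clock'],p,o['wrist_force'],o['gripper_force'],o['gripper_width'],np.abs(o['joint_velocities']).max())
print('jaws',p+R@np.array([-105.5,0,-7.3]))
ds=[];
for i in range(8):
    I,d=camera('scene');ds.append(np.where(d>0,d,np.nan))
C=cloud('scene',np.nan_to_num(np.nanmedian(ds,0)))
cv2.imwrite('pics/s11.png',I[...,::-1])
f=np.array(px('scene',p+R@np.array([-105.5,0,29.7])));n=np.array(px('scene',p+R@np.array([-105.5,0,-7.3])));print('foot px',f,'neck px',n)
for r in find_in('weight_large','scene')[:3]:
    u,v=np.round(r['point']).astype(int);print(round(r['conf'],2),u,v,np.round(C[v,u]))
m=(abs(C[...,0]-603)<30)&(abs(C[...,1]+13)<25)&(C[...,2]>75)&(C[...,2]<190);v,u=np.nonzero(m)
print(m.sum(),np.round(np.percentile(C[m],[3,50,97],axis=0),1),u.min(),u.max(),v.min(),v.max())
a=int(n[1])-15;b=int(n[0])-18;np.set_printoptions(linewidth=250);print(b,a);print(cv2.cvtColor(I,cv2.COLOR_RGB2GRAY)[a:a+45,b:b+36])
```

```text
31.7 [498.13355473  -3.60655694 143.66697574] [-0.25050105  0.89852083 -1.86703102] 39.84568476676941 0.3820493542197902 0.07957309281156157
jaws [603.22245548 -12.91257043 150.96499264]
foot px [307.69182357 217.61686227] neck px [307.24547423 209.61076256]
0.4 305 212 [603.  -1. 152.]
116 [[576.4 -21.2 116. ]
 [596.1  -4.4 150.8]
 [608.8   4.2 167.1]] 304 316 206 220
289 194
[[118 129 125 ...   8  15  24]
 [135 135 137 ...   7  25  56]
 [133 141 142 ...   2  12  39]
 ...
 [215 215 213 ... 210 209 209]
 [212 213 212 ... 210 209 212]
 [215 213 213 ... 209 211 210]]
```

```bash
python3 -c "
from cell import *
print(close_job())"
```

```text
the job is handed in; nothing more can be done
None
```

I handed the job in at about 32 s: marker in the pen bin, small carton in the carton bin, and the largest weight held upright in the tongs about 55 mm above the middle of the empty pan; no verdict was returned.

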